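Make up two treat trays

TASK

Make up the two treat trays from the stock on the table, one item to a bay. The tray with three bays gets the cupcake with the cherry in its middle bay and the juice carton and the lidded dessert pot in its two end bays, either way round; the tray with two bays gets the white drink bottle and the plain muffin, either way round. Stand every item upright and flat on the floor of its bay; set them down, do not drop them or tip any over.

Things in the scene. Friction and masses are not known exactly. Their poses are not given: they have to be found in the camera images.
- carton_mid (a point): Stands upright and loose in the stock between the two trays. Small square juice carton with straight sides, lavender with a pale band: 42 x 42 mm, 68 mm high, with a round screw cap (22 mm across, 14 mm high) centred on top, 82 mm in all; about 0.13 kg. This point lies on its upright axis, 40 mm above its underside; z up, x and y square to its side faces. It may be turned up to 0.35 rad at the start.
- bottle_mid (a point): Stands upright and loose in the stock between the two trays. Small round white plastic drink bottle, 46 mm across and straight-sided up to 52 mm, then a narrower neck and a 40 mm cap; 80 mm high; about 0.11 kg. (The clear glass shaker with a domed metal top that stands nearby is not it.) This point lies on its axis, 40 mm above its underside; z up.
- cupcake_mid (a point): Stands upright and loose in the stock between the two trays. Firm (rigid) cupcake in a paper case, with a stepped cone of cream and a small round cherry on top: case 48 mm across at the foot, 56 mm from 22 to 42 mm up, cream 58 mm across tapering to a point; 77 mm high with the cherry; about 0.08 kg. This point lies on its axis, 35 mm above its underside; z up.
- muffin_mid (a point): Stands upright and loose in the stock between the two trays. Firm (rigid) plain muffin in a paper case, with a low brown domed top, no cream and no cherry: case 48 mm across at the foot, 56 mm from 20 to 40 mm up, dome 60 mm across at 40 to 45 mm; 60 mm high; about 0.09 kg. This point lies on its axis, 30 mm above its underside; z up.
- pot_mid (a point): Stands upright and loose in the stock between the two trays. Clear dessert pot filled with cream, with a flat aluminium lid: 50 mm across at the foot, 58 mm under the lid, lid 62 mm across and 6 mm thick; 52 mm high; about 0.12 kg. This point lies on its axis, 26 mm above its underside; z up.
- tray_long: White tray with three square bays in a row, fixed to the table, left or right of the stock: 244 x 84 mm. Origin at the centre of its underside; x runs along the row of bays, z up. Bay centres at x = -80, 0 and +80 mm, y = 0; each bay is 76 x 76 mm inside; floor 4 mm thick, walls 4 mm thick with their top 14 mm above the table. A thing grasped well above 14 mm can be set down with the fingers staying above the walls.
- tray_short: White tray with two square bays in a row, fixed to the table on the other side of the stock: 164 x 84 mm, otherwise like the long one. Origin at the centre of its underside; x runs along the row, z up. Bay centres at x = -40 and +40 mm, y = 0; each bay 76 x 76 mm inside; floor 4 mm thick, wall tops 14 mm above the table.

How it is judged:
At the end, for the whole second after the job is handed in: Three-bay tray: cupcake in the middle bay, carton and pot one in each end bay; two-bay tray: bottle and muffin, one in each bay. Each within 21 mm of its bay centre along and across the tray, on the bay floor (-6 to +4 mm), upright within 0.1 rad, at rest, released (x of cupcake_mid in the frame of tray_long between -0.021 and 0.021 m and y of cupcake_mid in the frame of tray_long between -0.021 and 0.021 m and ((x of carton_mid in the frame of tray_long between 0.059 and 0.101 m and y of carton_mid in the frame of tray_long between -0.021 and 0.021 m and x of pot_mid in the frame of tray_long between -0.101 and -0.059 m and y of pot_mid in the frame of tray_long between -0.021 and 0.021 m) or (x of carton_mid in the frame of tray_long between -0.101 and -0.059 m and y of carton_mid in the frame of tray_long between -0.021 and 0.021 m and x of pot_mid in the frame of tray_long between 0.059 and 0.101 m and y of pot_mid in the frame of tray_long between -0.021 and 0.021 m)) and ((x of bottle_mid in the frame of tray_short between 0.019 and 0.061 m and y of bottle_mid in the frame of tray_short between -0.021 and 0.021 m and x of muffin_mid in the frame of tray_short between -0.061 and -0.019 m and y of muffin_mid in the frame of tray_short between -0.021 and 0.021 m) or (x of bottle_mid in the frame of tray_short between -0.061 and -0.019 m and y of bottle_mid in the frame of tray_short between -0.021 and 0.021 m and x of muffin_mid in the frame of tray_short between 0.019 and 0.061 m and y of muffin_mid in the frame of tray_short between -0.021 and 0.021 m)) and height (world z) of carton_mid between 0.038 and 0.048 m and angle between each of carton_mid, bottle_mid, cupcake_mid, muffin_mid, pot_mid's own z axis and vertical below 0.1 rad and linear speed of each of carton, bottle, cupcake, muffin, pot below 0.02 m/s and contact force between each of carton, bottle, cupcake, muffin, pot and the fingers below 0.05 N and height (world z) of bottle_mid between 0.038 and 0.048 m and height (world z) of cupcake_mid between 0.033 and 0.043 m and height (world z) of muffin_mid between 0.028 and 0.038 m and height (world z) of pot_mid between 0.024 and 0.034 m); the robot touches nothing.
It fails at once if one of the five items is tipped over (leans more than 0.7 rad) (angle between any of carton_mid, bottle_mid, cupcake_mid, muffin_mid, pot_mid's own z axis and vertical above 0.7 rad).
It fails at once if one of the five items is dropped or flung (moves faster than 0.6 m/s while no finger touches it, as after a fall of about 18 mm) ((contact force between carton and the fingers below 0.01 N and linear speed of carton above 0.6 m/s) or (contact force between bottle and the fingers below 0.01 N and linear speed of bottle above 0.6 m/s) or (contact force between cupcake and the fingers below 0.01 N and linear speed of cupcake above 0.6 m/s) or (contact force between muffin and the fingers below 0.01 N and linear speed of muffin above 0.6 m/s) or (contact force between pot and the fingers below 0.01 N and linear speed of pot above 0.6 m/s)).
It also fails if it takes over 115 s, if anything falls off the work surface, if the arm or the gripper's body presses on something with over 40 N, if the wrist force passes 120 N, or if a joint passes its speed limit or range.

ROBOT

A 6-joint arm with a two-finger parallel gripper is mounted at the origin on the work surface. World frame = base frame: x ahead of the robot, y to its left, z up, the work surface at z = 0. Lengths are in m, angles in rad, forces in N, time in s.
With the tool pointing down it reaches from about 0.3 to 0.875 m from the base axis. Payload 6.4 kg.
Tool frame: the origin (TCP) lies between the finger pads; the fingertips stand 19 mm ahead of it and the grasp point (between the pads) is the TCP (ctrl.tips_ahead is the z of the fingertips in the tool frame, in m); z points along the fingers, y is the line along which they close (so a half turn about z gives the same grasp; the last joint's range is limited). The gripper opens to 85 mm and grips with 20 to 120 N. Pads are 22 mm wide; open, the fingers measure 114 mm over their backs; the gripper's body (76 mm by 85 mm) begins 54 mm behind the grasp point. The pads swing forward as they close: fully open they stand 13 mm farther back than shut.
Start: joints at [1.096, 0.181, 1.607, -0, 1.354, -0.206], TCP at [0.153, 0.554, 0.25] pointing down, gripper open.
Joint ranges: [-2.99, 2.99], [-0.89, 2.07], [0.3, 2.58], [-1.14, 4.28], [0, 2.63], [-3.12, 3.12]. Speed limits (rad/s): [2.57, 2.57, 3.01, 3.14, 3.14, 3.14].

INTERFACE

Orientations are given as a unit quaternion [w, x, y, z].
In Python, from bench import readout, vision, ctrl gives the robot as it stands.
- The arm moves only by the tool play_rows, never from a script. Its arguments are lists of equal length, an entry for each row: "xyz": the shift along the tool's x, y, z in mm, a list of three; "rot": the turn, a rotation vector about the tool's x, y, z in rad, a list of three; "grip": the opening, from 0 (shut) to 1 (fully open). In form: {"xyz": [[x, y, z], ...], "rot": [[rx, ry, rz], ...], "grip": [grip, ...]}. A call has exactly 10 rows; each row is the pose to reach, as a shift and turn from the pose commanded when the call began, along the tool's axes at that moment; what a row does not reach only later rows make up. A row lasts 1/8 s, in which the tool goes at most 62.5 mm and 10.7 degrees, less where a joint would pass 70% of its speed; a pose out of reach is approached as far as the arm can. A call with a gripper value outside its range is refused whole. The fingers move at their own pace and stop on an object; the grip force is fixed at half the most. Time passes only in rows, so rows that repeat a pose let the fingers close, or fill a call up. It gives the time, the measured TCP pose, the force, the opening and the grip force at its end, in the units of the state.
- readout.get_obs(): the state, without advancing time (a new reading comes with each control period).
- vision.camera(name): name is "side" or "top"; returns a dict with "color" (400x640x3 uint8, red, green, blue), "depth" (400x640 float32, m along the optical axis (not along the pixel's ray), 0 where there is no reading), "camera_matrix" (3x3 intrinsics, pixels), "k1" (the pictures are not rectified: a ray, as slopes to the right and down, at radius r is drawn at 1 + k1 r^2 times it, then the intrinsics apply), "extrinsics" (4x4, takes a point from camera to world coordinates). Camera axes: x right, y down, z forward; pixel columns grow to the right and rows downward; lengths in m; the calibration is good to about 2 mm. A picture is of the moment at which its call begins.
- ctrl.hand_in(): hands the job in; it is judged then, once.
The state is a dict: "time_s": time; "q": joint angles; "dq": joint speeds; "joint_efforts": joint torques, N m; "eef_pos": TCP position; "eef_rot": TCP orientation; "wrist_force": force on the tool from outside, world axes, zero at the start; "torque": the same for the moment, N m; "opening": opening from 0.0 (shut) to 1.0 (fully open); "grasp_force": force on a finger pad.
Only numpy, scipy, OpenCV 4.12 (cv2) and the standard library are available. Lean on these libraries where they do the work, as an engineer would, in place of code of your own. Each camera call takes 0.05 s, during which the arm holds its last target. There are 200 camera calls.

## Working session

There is one attempt and no reset: what is moved stays moved. The work goes in short steps, Python scripts to look and compute and a tool call to move; the robot and the scene stay as the last step left them, time stands still between calls to the robot, and variables do not carry over. Pictures are saved under pics/ and viewed, at most 14 in all, crops included, and the job is handed in when it is done.

Besides the shell and the picture viewer there is one more tool, called after "Request:" as name(argument=value, ...) on one line, values as JSON. play_rows: Moves the arm, as the interface text tells. Its arguments: {"type":"object","properties":{"xyz":{"type":"array","items":{"type":"array","items":{"type":"number"}}},"rot":{"type":"array","items":{"type":"array","items":{"type":"number"}}},"grip":{"type":"array","items":{"type":"number"}}},"required":["xyz","rot","grip"]}

```bash
mkdir -p pics; ls; cat > h.py <<'E'
import numpy as np, cv2
from bench import readout, vision, ctrl
def cloud(c):
    K=c["camera_matrix"];d=c["depth"];h,w=d.shape
    u,v=np.meshgrid(np.arange(w),np.arange(h))
    p=np.stack([u,v],-1).reshape(-1,1,2).astype(float)
    r=cv2.undistortPoints(p,K,np.array([c["k1"],0,0,0.])).reshape(h,w,2)
    P=np.dstack([r*d[...,None],d])
    T=c["extrinsics"]
    return P@T[:3,:3].T+T[:3,3], r
E
python3 - <<'E'
from h import *
for n in("top","side"):
    c=vision.camera(n);cv2.imwrite(f"pics/{n}0.png",c["color"][...,::-1]);np.savez(f"{n}0.npz",**c)
    print(n,c["camera_matrix"].tolist(),c["k1"],c["extrinsics"].round(3).tolist())
o=readout.get_obs();print(o)
E
```

```text
pics
top [[395.1106299912784, 0.0, 325.0579815467478], [0.0, 395.1106299912784, 202.6330842261137], [0.0, 0.0, 1.0]] 0.03136277197841679 [[-0.004, -0.99, 0.139, 0.432], [-1.0, 0.008, 0.028, -0.005], [-0.028, -0.139, -0.99, 0.872], [0.0, 0.0, 0.0, 1.0]]
side [[387.15470278911704, 0.0, 313.4884636134745], [0.0, 387.15470278911704, 194.36549041522034], [0.0, 0.0, 1.0]] 0.003909199546064397 [[-0.915, -0.224, 0.336, 0.245], [-0.404, 0.473, -0.783, 0.701], [0.016, -0.852, -0.523, 0.54], [0.0, 0.0, 0.0, 1.0]]
{'time_s': 0.1, 'q': array([ 1.09568380e+00,  1.81430251e-01,  1.60790189e+00,  9.94623953e-06,
        1.35379041e+00, -2.06296732e-01]), 'dq': array([-0.00019435, -0.00239842, -0.00335714,  0.00011044,  0.00216312,
        0.00044386]), 'joint_efforts': array([ 2.73830692e-04, -4.45874405e+01, -3.52237415e+01, -3.31391257e-04,
        4.17577598e-03, -3.86064062e-05]), 'eef_pos': array([0.15247854, 0.55393918, 0.24949769]), 'eef_rot': array([-2.60184653e-04,  1.34004598e-01,  9.90980415e-01, -7.19355071e-04]), 'wrist_force': array([ 0.09389257, -0.06709845,  0.20667482]), 'torque': array([0.01827591, 0.01910941, 0.0222331 ]), 'grasp_force': 0.0, 'opening': 1.0005566667095183}
```

View pics/top0.png

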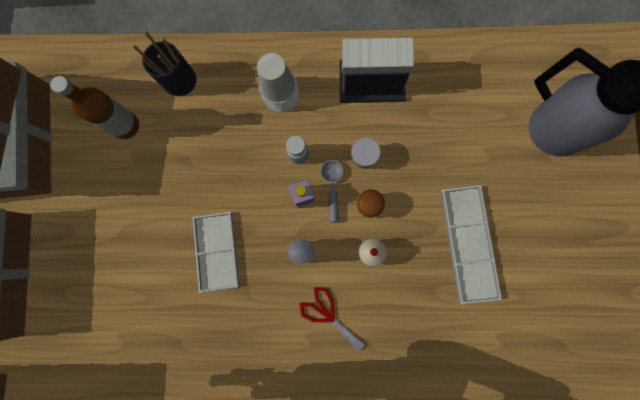

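View pics/side0.png

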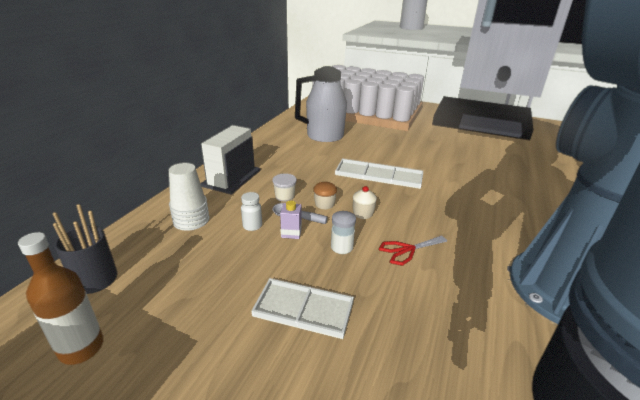

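The top view shows the bottle (297,148), carton (301,193), pot (366,152), muffin (371,203) and cupcake (373,252). It also shows the glass shaker (302,251), a strainer lying between the columns (332,171–220), the short tray (216,252) and the long tray (471,244). The side view agrees.

```bash
cat >> h.py <<'E'
def fitc(P):  # min enclosing circle in xy
    (x,y),r=cv2.minEnclosingCircle(P[:,:2].astype(np.float32).reshape(-1,1,2)*1000);return round(x,1),round(y,1),round(r,1)
def tray(c,box):
    C,r=cloud(c);d=c["color"].astype(int)
    m=np.zeros(d.shape[:2],np.uint8);u0,v0,u1,v1=box
    s=d.max(2)-d.min(2);m[v0:v1,u0:u1]=((s<40)&(d.min(2)>95))[v0:v1,u0:u1]*255
    m=cv2.morphologyEx(m,cv2.MORPH_CLOSE,np.ones((5,5)))
    k=max(cv2.findContours(m,0,2)[0],key=cv2.contourArea)[:,0]
    T=c["extrinsics"];q=r[k[:,1],k[:,0]];D=np.c_[q,np.ones(len(q))]@T[:3,:3].T
    W=T[:3,3]+D*((0.014-T[2,3])/D[:,2:])
    (cx,cy),(w,h),a=cv2.minAreaRect((W[:,:2]*1000).astype(np.float32))
    return np.round([cx,cy,w,h,a],1)
E
python3 - <<'E'
from h import *
c=dict(np.load("top0.npz"));s=dict(np.load("side0.npz"))
for n,b in dict(short=(185,205,245,300),long=(435,180,508,310)).items(): print(n,tray(c,b))
C,_=cloud(c);S,_=cloud(s)
A=np.vstack([C.reshape(-1,3),S.reshape(-1,3)]);src=np.r_[np.zeros(C.size//3),np.ones(S.size//3)]
for n,(u,v) in dict(bottle=(297,145),carton=(301,193),pot=(366,152),muffin=(371,203),cup=(373,252),shaker=(302,251),strbowl=(332,171),strhandle=(334,205)).items():
    p=C[v,u];o=[p.round(3).tolist()]
    for k in (0,1):
        q=A[(src==k)&(np.hypot(*(A[:,:2]-p[:2]).T)<.042)&(A[:,2]>.025)&(A[:,2]<.1)]
        o.append((len(q),fitc(q) if len(q)>3 else None, q[:,2].max().round(3) if len(q) else 0))
    print(n,o)
# carton angle: side-face mask top 
d=c["color"].astype(int);m=((abs(C[...,2]-.068)<.006)).astype(np.uint8)
P=C[(m>0)];q=P[np.hypot(*(P[:,:2]-C[193,301,:2]).T)<.04]
print(cv2.minAreaRect((q[:,:2]*1000).astype(np.float32)),len(q))
E
```

```text
short [448.7 259.2 165.   84.9   7.5]
long [ 463.1 -290.1  244.9   87.8    6.4]
bottle [[0.665, 0.075, 0.077], (441, (665.8, 77.3, 22.7), np.float64(0.083)), (519, (665.3, 82.3, 22.8), np.float64(0.082))]
carton [[0.564, 0.066, 0.081], (462, (569.2, 66.1, 28.7), np.float64(0.085)), (560, (569.7, 68.8, 29.7), np.float64(0.083))]
pot [[0.656, -0.07, 0.051], (655, (657.5, -69.4, 31.1), np.float64(0.054)), (391, (658.4, -65.7, 32.7), np.float64(0.054))]
muffin [[0.545, -0.078, 0.06], (614, (547.5, -78.8, 29.8), np.float64(0.06)), (392, (547.1, -74.3, 29.2), np.float64(0.061))]
cup [[0.444, -0.078, 0.075], (615, (445.2, -80.5, 28.7), np.float64(0.077)), (450, (443.6, -74.8, 28.6), np.float64(0.077))]
shaker [[0.446, 0.062, 0.088], (508, (447.0, 65.9, 24.9), np.float64(0.09)), (743, (447.0, 70.1, 25.5), np.float64(0.09))]
strbowl [[0.627, 0.003, -0.001], (0, None, 0), (0, None, 0)]
strhandle [[0.546, -0.001, 0.02], (0, None, 0), (0, None, 0)]
((569.67724609375, 66.4537353515625), (42.450992584228516, 41.5661506652832), 18.608091354370117) 312
```

```bash
python3 -c "
import cv2
a=cv2.imread('pics/top0.png')[125:275,270:400];cv2.imwrite('pics/crop.png',cv2.resize(a,None,fx=4,fy=4,interpolation=cv2.INTER_CUBIC))"
```

```text
(no output)
```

View pics/crop.png

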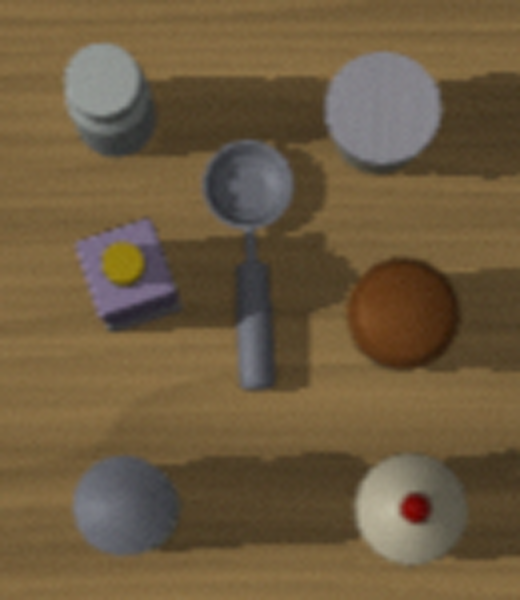

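Request:
play_rows(xyz=[[-30, -16, 5], [-90, -47, 13], [-150, -78, 22], [-210, -109, 31], [-265, -137, 39], [-320, -166, 47], [-375, -194, 55], [-430, -223, 63], [-475, -246, 70], [-500, -259, 73]], rot=[[0, 0, -0.1], [0, 0, -0.2], [0, 0, -0.3], [0, 0, -0.391], [0, 0, -0.391], [0, 0, -0.391], [0, 0, -0.391], [0, 0, -0.391], [0, 0, -0.391], [0, 0, -0.391]], grip=[1, 1, 1, 1, 1, 1, 1, 1, 1, 1])

```text
time_s: 1.35
eef_pos: [0.5674, 0.1692, 0.1763]
eef_rot: [-0.001, -0.06, 0.998, -0.0]
wrist_force: [0.1, 0.3, 0.8]
opening: 1.002
grasp_force: 0.0
```

```bash
cat >> h.py <<'E'
from scipy.spatial.transform import Rotation as R
def st():
    o=readout.get_obs();M=R.from_quat(o["eef_rot"],scalar_first=True).as_matrix();p=o["eef_pos"]*1000
    print("t",round(o["time_s"],2),"p",p.round(1),"yaw_y",np.degrees(np.arctan2(M[1,1],M[0,1])).round(1),"tilt",np.degrees(np.arccos(-M[2,2])).round(2),"op",round(o["opening"],3),"gf",round(o["grasp_force"],1),"wf",o["wrist_force"].round(1))
    return p,M
def go(*ts):  # chain of world targets (mm): print tool shift of each leg
    p,M=st()
    for t in ts: print(t,"->",(M.T@(np.array(t)-p)).round(0)); p=np.array(t)
E
python3 -c "
from h import *
go((665.5,79,160),(665.5,79,40))"
```

```text
t 1.35 p [567.4 169.2 176.3] yaw_y 96.9 tilt 0.06 op 1.002 gf 0.0 wf [0.1 0.3 0.8]
(665.5, 79, 160) -> [ -87. -101.   16.]
(665.5, 79, 40) -> [ -0.   0. 120.]
```

Request:
play_rows(xyz=[[-30, -34, 5], [-60, -70, 11], [-87, -101, 16], [-87, -101, 16], [-87, -101, 50], [-87, -101, 85], [-87, -101, 115], [-87, -101, 130], [-87, -101, 138], [-87, -101, 138]], rot=[[0, 0, 0], [0, 0, 0], [0, 0, 0], [0, 0, 0], [0, 0, 0], [0, 0, 0], [0, 0, 0], [0, 0, 0], [0, 0, 0], [0, 0, 0]], grip=[1, 1, 1, 1, 1, 1, 1, 1, 1, 1])

```text
time_s: 2.6
eef_pos: [0.6647, 0.0825, 0.0396]
eef_rot: [0.0, -0.061, 0.998, 0.0]
wrist_force: [0.5, 0.1, 0.0]
opening: 1.0
grasp_force: 0.0
```

Request:
play_rows(xyz=[[0, 0, 0], [0, 0, 0], [0, 0, 0], [0, 0, 0], [0, 0, 0], [0, 0, 0], [0, 0, 0], [0, 0, 0], [0, 0, -3], [0, 0, -8]], rot=[[0, 0, 0], [0, 0, 0], [0, 0, 0], [0, 0, 0], [0, 0, 0], [0, 0, 0], [0, 0, 0], [0, 0, 0], [0, 0, 0], [0, 0, 0]], grip=[0.8, 0.6, 0.5, 0.4, 0.3, 0.2, 0.1, 0.1, 0.1, 0.1])

```text
time_s: 3.85
eef_pos: [0.664, 0.0823, 0.0469]
eef_rot: [-0.001, -0.061, 0.998, 0.0]
wrist_force: [-0.6, -1.1, -1.6]
opening: 0.521
grasp_force: 61.1
```

```bash
python3 - <<'E'
from h import *
go((665.5,79,160),(489,266,160),(489,266,43.5))
for n in("side","top"):
    c=vision.camera(n);a=c["color"][...,::-1];
    if n=="side":cv2.imwrite("pics/s1.png",cv2.resize(a[150:300,180:400],None,fx=3,fy=3))
E
```

```text
t 3.85 p [664.   82.3  46.9] yaw_y 97.0 tilt 0.08 op 0.521 gf 61.1 wf [-0.6 -1.1 -1.6]
(665.5, 79, 160) -> [  -1.   -3. -113.]
(489, 266, 160) -> [152. 207.   0.]
(489, 266, 43.5) -> [ -0.  -0. 116.]
```

View pics/s1.png

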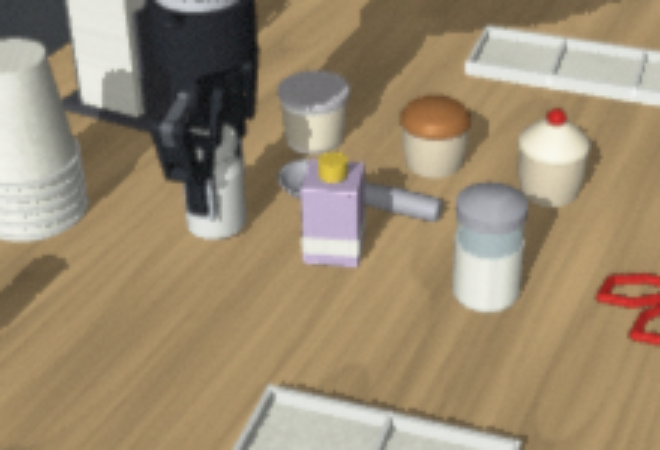

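The bottle is gripped at the left of the crop (~(215,195)) with the other items undisturbed. I'll lift it and carry it to the short tray's far bay.

Request:
play_rows(xyz=[[0, 0, -15], [0, 0, -45], [0, 0, -80], [5, 7, -105], [25, 34, -113], [55, 75, -113], [87, 118, -113], [117, 159, -113], [140, 189, -113], [151, 204, -113]], rot=[[0, 0, 0], [0, 0, 0], [0, 0, 0], [0, 0, 0], [0, 0, 0], [0, 0, 0], [0, 0, 0], [0, 0, 0], [0, 0, 0], [0, 0, 0]], grip=[0.1, 0.1, 0.1, 0.1, 0.1, 0.1, 0.1, 0.1, 0.1, 0.1])

```text
time_s: 5.2
eef_pos: [0.4887, 0.2676, 0.1612]
eef_rot: [0.0, -0.062, 0.998, 0.0]
wrist_force: [-0.1, 0.5, -0.5]
opening: 0.518
grasp_force: 61.2
```

Request:
play_rows(xyz=[[0, 0, 10], [0, 0, 35], [0, 0, 65], [0, 0, 90], [0, 0, 103], [0, 0, 108], [0, 0, 111], [0, 0, 113], [0, 0, 115], [0, 0, 115]], rot=[[0, 0, 0], [0, 0, 0], [0, 0, 0], [0, 0, 0], [0, 0, 0], [0, 0, 0], [0, 0, 0], [0, 0, 0], [0, 0, 0], [0, 0, 0]], grip=[0.1, 0.1, 0.1, 0.1, 0.1, 0.1, 0.1, 0.1, 0.1, 0.1])

```text
time_s: 6.45
eef_pos: [0.49, 0.2664, 0.0455]
eef_rot: [0.0, -0.061, 0.998, 0.0]
wrist_force: [-0.3, 0.4, -1.5]
opening: 0.518
grasp_force: 61.2
```

```bash
python3 - <<'E'
from h import *
go((489,266,43.6))
c=vision.camera("side");a=c["color"][...,::-1];cv2.imwrite("pics/s2.png",cv2.resize(a[200:350,230:400],None,fx=3,fy=3))
E
```

```text
t 6.45 p [490.  266.4  45.5] yaw_y 97.0 tilt 0.02 op 0.518 gf 61.2 wf [-0.3  0.4 -1.5]
(489, 266, 43.6) -> [ 1. -0.  2.]
```

View pics/s2.png

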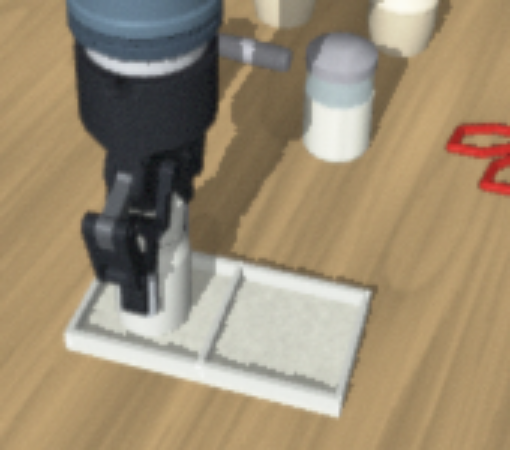

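The bottle hangs over the middle of the far bay, upright (crop ~(155,290)). I'll set it down, release it, and go for the muffin.

Request:
play_rows(xyz=[[0, 0, 1], [0, 0, 2], [0, 0, 2], [0, 0, 2], [0, 0, 2], [0, 0, 2], [0, 0, 2], [0, 0, -15], [0, 0, -55], [0, 0, -105]], rot=[[0, 0, 0], [0, 0, 0], [0, 0, 0], [0, 0, 0], [0, 0, 0], [0, 0, 0], [0, 0, 0], [0, 0, 0], [0, 0, 0], [0, 0, 0]], grip=[0.1, 0.1, 0.55, 0.65, 0.8, 0.9, 1, 1, 1, 1])

```text
time_s: 7.75
eef_pos: [0.4893, 0.2661, 0.1517]
eef_rot: [-0.001, -0.061, 0.998, -0.0]
wrist_force: [0.5, 0.0, 0.6]
opening: 0.994
grasp_force: 0.0
```

Request:
play_rows(xyz=[[-1, -25, 0], [-3, -75, 0], [-5, -125, 0], [-7, -175, 0], [-10, -225, 0], [-12, -275, 0], [-14, -320, 0], [-15, -342, 0], [-15, -347, 0], [-15, -347, 0]], rot=[[0, 0, 0], [0, 0, 0], [0, 0, 0], [0, 0, 0], [0, 0, 0], [0, 0, 0], [0, 0, 0], [0, 0, 0], [0, 0, 0], [0, 0, 0]], grip=[1, 1, 1, 1, 1, 1, 1, 1, 1, 1])

```text
time_s: 9.0
eef_pos: [0.5469, -0.0754, 0.1504]
eef_rot: [-0.0, -0.061, 0.998, 0.0]
wrist_force: [-0.1, -0.1, -0.2]
opening: 0.998
grasp_force: 0.0
```

```bash
python3 - <<'E'
from h import *
go((547,-77,40),(547,-77,160),(409.5,256,160),(409.5,256,46))
c=vision.camera("side");C,_=cloud(c)
q=C[(np.hypot(*(C[...,:2]-[.489,.266]).transpose(2,0,1))<.036)&(C[...,2]>.02)&(C[...,2]<.1)]
print("bottle",fitc(q),q[:,2].max())
cv2.imwrite("pics/s3.png",c["color"][100:360,150:480,::-1])
E
```

```text
t 9.0 p [546.9 -75.4 150.4] yaw_y 97.0 tilt 0.03 op 0.998 gf 0.0 wf [-0.1 -0.1 -0.2]
(547, -77, 40) -> [  0.  -2. 110.]
(547, -77, 160) -> [   0.    0. -120.]
(409.5, 256, 160) -> [ 96. 347.   0.]
(409.5, 256, 46) -> [ -0.  -0. 114.]
bottle (490.6, 268.6, 22.9) 0.0863168528799666
```

View pics/s3.png

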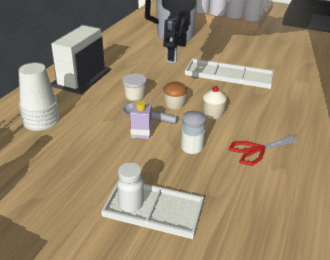

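The bottle stands upright in the far bay (crop (130,190)), its measured top at 86 mm. Now the muffin.

Request:
play_rows(xyz=[[0, -2, 20], [0, -2, 55], [0, -2, 85], [0, -2, 103], [0, -2, 110], [0, -2, 110], [0, -2, 110], [0, -2, 110], [0, -2, 110], [0, -2, 110]], rot=[[0, 0, 0], [0, 0, 0], [0, 0, 0], [0, 0, 0], [0, 0, 0], [0, 0, 0], [0, 0, 0], [0, 0, 0], [0, 0, 0], [0, 0, 0]], grip=[1, 1, 1, 1, 1, 0.8, 0.6, 0.4, 0.2, 0.1])

```text
time_s: 10.3
eef_pos: [0.5484, -0.0785, 0.0418]
eef_rot: [0.001, -0.061, 0.998, -0.0]
wrist_force: [-0.9, 2.1, 6.6]
opening: 0.664
grasp_force: 64.2
```

Request:
play_rows(xyz=[[0, 0, 0], [0, 0, 0], [0, 0, -5], [0, 0, -25], [0, 0, -60], [0, 0, -95], [0, 0, -115], [5, 20, -120], [15, 55, -120], [28, 100, -120]], rot=[[0, 0, 0], [0, 0, 0], [0, 0, 0], [0, 0, 0], [0, 0, 0], [0, 0, 0], [0, 0, 0], [0, 0, 0], [0, 0, 0], [0, 0, 0]], grip=[0.1, 0.1, 0.1, 0.1, 0.1, 0.1, 0.1, 0.1, 0.1, 0.1])

```text
time_s: 11.55
eef_pos: [0.5058, 0.019, 0.1594]
eef_rot: [-0.001, -0.06, 0.998, 0.0]
wrist_force: [0.8, 0.6, -1.1]
opening: 0.662
grasp_force: 64.0
```

```bash
python3 -c "
from h import *
go((409.5,256,160),(409.5,256,44.5))"
```

```text
t 11.55 p [505.8  19.  159.4] yaw_y 96.9 tilt 0.09 op 0.662 gf 64.0 wf [ 0.8  0.6 -1.1]
(409.5, 256, 160) -> [ 67. 247.  -0.]
(409.5, 256, 44.5) -> [ -0.  -0. 115.]
```

Request:
play_rows(xyz=[[12, 45, 0], [25, 92, 0], [38, 140, 0], [51, 188, 0], [61, 225, 0], [66, 243, 0], [67, 247, 0], [67, 247, 15], [67, 247, 40], [67, 247, 65]], rot=[[0, 0, 0], [0, 0, 0], [0, 0, 0], [0, 0, 0], [0, 0, 0], [0, 0, 0], [0, 0, 0], [0, 0, 0], [0, 0, 0], [0, 0, 0]], grip=[0.1, 0.1, 0.1, 0.1, 0.1, 0.1, 0.1, 0.1, 0.1, 0.1])

```text
time_s: 12.8
eef_pos: [0.4105, 0.2535, 0.0935]
eef_rot: [-0.0, -0.06, 0.998, -0.0]
wrist_force: [-0.0, -0.1, -1.0]
opening: 0.664
grasp_force: 64.0
```

Request:
play_rows(xyz=[[0, 0, 20], [0, 0, 33], [0, 0, 41], [0, 0, 46], [0, 0, 48], [0, 0, 49], [0, 0, 49], [0, 0, 49], [0, 0, 49], [0, 0, 49]], rot=[[0, 0, 0], [0, 0, 0], [0, 0, 0], [0, 0, 0], [0, 0, 0], [0, 0, 0], [0, 0, 0], [0, 0, 0], [0, 0, 0], [0, 0, 0]], grip=[0.1, 0.1, 0.1, 0.1, 0.1, 0.1, 0.1, 0.1, 0.1, 0.1])

```text
time_s: 14.05
eef_pos: [0.4107, 0.2546, 0.0464]
eef_rot: [0.0, -0.061, 0.998, 0.0]
wrist_force: [0.6, 0.8, -1.5]
opening: 0.661
grasp_force: 64.0
```

```bash
python3 - <<'E'
from h import *
go((409.5,256,44),(409.5,256,160),(658,-68,160),(658,-68,42))
c=vision.camera("side");cv2.imwrite("pics/s4.png",cv2.resize(c["color"][200:360,230:430,::-1],None,fx=2,fy=2))
E
```

```text
t 14.05 p [410.7 254.6  46.4] yaw_y 97.0 tilt 0.0 op 0.661 gf 64.0 wf [ 0.6  0.8 -1.5]
(409.5, 256, 44) -> [1. 2. 2.]
(409.5, 256, 160) -> [  -0.    0. -116.]
(658, -68, 160) -> [-207. -352.    0.]
(658, -68, 42) -> [  0.  -0. 118.]
```

View pics/s4.png

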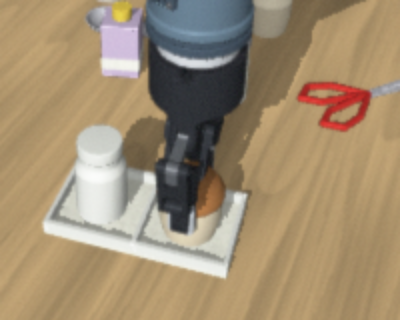

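The muffin is upright in the near bay, held just above the floor (crop ~(190,215)), and the bottle still stands. I'll release and go to the pot.

Request:
play_rows(xyz=[[1, 1, 1], [1, 1, 2], [1, 1, 2], [1, 1, 2], [1, 1, 2], [1, 1, 2], [1, 1, 2], [1, 1, -15], [1, 1, -60], [1, 1, -110]], rot=[[0, 0, 0], [0, 0, 0], [0, 0, 0], [0, 0, 0], [0, 0, 0], [0, 0, 0], [0, 0, 0], [0, 0, 0], [0, 0, 0], [0, 0, 0]], grip=[0.1, 0.1, 0.68, 0.75, 0.85, 0.95, 1, 1, 1, 1])

```text
time_s: 15.35
eef_pos: [0.4092, 0.2553, 0.1581]
eef_rot: [-0.0, -0.061, 0.998, -0.0]
wrist_force: [0.7, 0.7, -0.1]
opening: 1.0
grasp_force: 0.0
```

Request:
play_rows(xyz=[[-15, -25, 0], [-41, -70, 0], [-69, -118, 0], [-97, -166, 0], [-125, -213, 0], [-153, -260, 0], [-180, -306, 0], [-200, -340, 0], [-207, -352, 0], [-207, -352, 0]], rot=[[0, 0, 0], [0, 0, 0], [0, 0, 0], [0, 0, 0], [0, 0, 0], [0, 0, 0], [0, 0, 0], [0, 0, 0], [0, 0, 0], [0, 0, 0]], grip=[1, 1, 1, 1, 1, 1, 1, 1, 1, 1])

```text
time_s: 16.6
eef_pos: [0.6579, -0.0689, 0.1567]
eef_rot: [-0.0, -0.061, 0.998, 0.0]
wrist_force: [0.3, -0.4, -0.4]
opening: 1.0
grasp_force: 0.0
```

```bash
python3 - <<'E'
from h import *
go((658,-68,44),(658,-68,160),(542.5,-279,160),(542.5,-279,49))
c=vision.camera("side");C,_=cloud(c)
for n,p,r in (("bottle",(.489,.266),.036),("muffin",(.4095,.256),.036),("pot",(.658,-.068),.042)):
    q=C[(np.hypot(*(C[...,:2]-p).transpose(2,0,1))<r)&(C[...,2]>.02)&(C[...,2]<.09)]
    print(n,fitc(q),q[:,2].max())
E
```

```text
t 16.6 p [657.9 -68.9 156.7] yaw_y 97.0 tilt 0.01 op 1.0 gf 0.0 wf [ 0.3 -0.4 -0.4]
(658, -68, 44) -> [ -0.   1. 113.]
(658, -68, 160) -> [  -0.    0. -116.]
(542.5, -279, 160) -> [ 140. -195.   -0.]
(542.5, -279, 49) -> [  0.  -0. 111.]
bottle (490.9, 268.5, 23.1) 0.08631743448110601
muffin (410.3, 256.8, 29.7) 0.06548552628505289
pot (659.1, -67.3, 32.5) 0.054620799197159564
```

Request:
play_rows(xyz=[[0, 1, 20], [0, 1, 55], [0, 1, 87], [0, 1, 106], [0, 1, 113], [0, 1, 113], [0, 1, 113], [0, 1, 113], [0, 1, 113], [0, 1, 113]], rot=[[0, 0, 0], [0, 0, 0], [0, 0, 0], [0, 0, 0], [0, 0, 0], [0, 0, 0], [0, 0, 0], [0, 0, 0], [0, 0, 0], [0, 0, 0]], grip=[1, 1, 1, 1, 1, 0.8, 0.6, 0.4, 0.2, 0.1])

```text
time_s: 17.9
eef_pos: [0.6591, -0.068, 0.0449]
eef_rot: [0.001, -0.061, 0.998, -0.0]
wrist_force: [1.2, 0.6, 6.2]
opening: 0.699
grasp_force: 64.9
```

Request:
play_rows(xyz=[[0, 0, 0], [0, 0, 0], [0, 0, -5], [0, 0, -20], [0, 0, -50], [0, 0, -82], [0, 0, -105], [0, 0, -114], [0, 0, -116], [0, 0, -116]], rot=[[0, 0, 0], [0, 0, 0], [0, 0, 0], [0, 0, 0], [0, 0, 0], [0, 0, 0], [0, 0, 0], [0, 0, 0], [0, 0, 0], [0, 0, 0]], grip=[0.1, 0.1, 0.1, 0.1, 0.1, 0.1, 0.1, 0.1, 0.1, 0.1])

```text
time_s: 19.15
eef_pos: [0.6572, -0.0675, 0.1582]
eef_rot: [-0.001, -0.061, 0.998, 0.0]
wrist_force: [0.0, 0.0, -2.6]
opening: 0.694
grasp_force: 64.8
```

```bash
python3 - <<'E'
from h import *
go((542.5,-279,160),(542.5,-279,49))
c=vision.camera("side");cv2.imwrite("pics/s5.png",cv2.resize(c["color"][80:230,200:430,::-1],None,fx=2,fy=2))
E
```

```text
t 19.15 p [657.2 -67.5 158.2] yaw_y 97.0 tilt 0.1 op 0.694 gf 64.8 wf [ 0.   0.  -2.6]
(542.5, -279, 160) -> [ 140. -196.   -2.]
(542.5, -279, 49) -> [ -0.  -0. 111.]
```

View pics/s5.png

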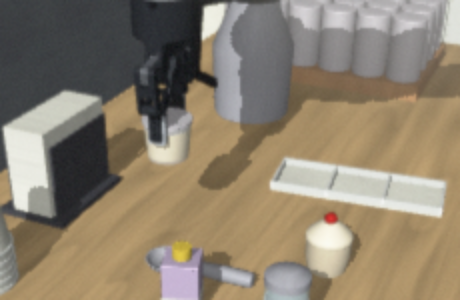

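The pot is held level by its lid (crop (167,135)). I'll carry it to the long tray's far bay.

Request:
play_rows(xyz=[[10, -14, 0], [32, -45, 0], [58, -81, 0], [84, -117, 0], [108, -151, 0], [128, -179, 0], [138, -193, 0], [140, -196, 0], [140, -196, 15], [140, -196, 40]], rot=[[0, 0, 0], [0, 0, 0], [0, 0, 0], [0, 0, 0], [0, 0, 0], [0, 0, 0], [0, 0, 0], [0, 0, 0], [0, 0, 0], [0, 0, 0]], grip=[0.1, 0.1, 0.1, 0.1, 0.1, 0.1, 0.1, 0.1, 0.1, 0.1])

```text
time_s: 20.45
eef_pos: [0.5438, -0.2784, 0.1188]
eef_rot: [0.001, -0.062, 0.998, -0.0]
wrist_force: [0.2, 0.7, -1.6]
opening: 0.698
grasp_force: 64.8
```

Request:
play_rows(xyz=[[0, 0, 20], [0, 0, 40], [0, 0, 54], [0, 0, 62], [0, 0, 66], [0, 0, 67], [0, 0, 67], [0, 0, 67], [0, 0, 67], [0, 0, 67]], rot=[[0, 0, 0], [0, 0, 0], [0, 0, 0], [0, 0, 0], [0, 0, 0], [0, 0, 0], [0, 0, 0], [0, 0, 0], [0, 0, 0], [0, 0, 0]], grip=[0.1, 0.1, 0.1, 0.1, 0.1, 0.1, 0.1, 0.1, 0.1, 0.1])

```text
time_s: 21.7
eef_pos: [0.5428, -0.2794, 0.0525]
eef_rot: [0.0, -0.061, 0.998, -0.0]
wrist_force: [-0.7, 0.3, -1.4]
opening: 0.697
grasp_force: 64.8
```

```bash
python3 - <<'E'
from h import *
go((542.5,-279,48.5),(542.5,-279,160),(444.5,-77.5,160),(444.5,-77.5,40))
c=vision.camera("side");cv2.imwrite("pics/s6.png",cv2.resize(c["color"][80:230,280:480,::-1],None,fx=2,fy=2))
E
```

```text
t 21.7 p [ 542.8 -279.4   52.5] yaw_y 97.0 tilt 0.01 op 0.697 gf 64.8 wf [-0.7  0.3 -1.4]
(542.5, -279, 48.5) -> [0. 0. 4.]
(542.5, -279, 160) -> [  -0.   -0. -111.]
(444.5, -77.5, 160) -> [ 73. 212.  -0.]
(444.5, -77.5, 40) -> [  0.   0. 120.]
```

View pics/s6.png

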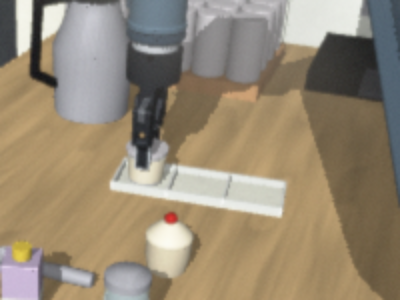

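The pot hangs inside the far bay, close to centre (crop (147,165)). I'll lower it 4 mm, release, and go to the cupcake.

Request:
play_rows(xyz=[[0, 0, 2], [0, 0, 3], [0, 0, 4], [0, 0, 4], [0, 0, 4], [0, 0, 4], [0, 0, 4], [0, 0, 4], [0, 0, -15], [0, 0, -60]], rot=[[0, 0, 0], [0, 0, 0], [0, 0, 0], [0, 0, 0], [0, 0, 0], [0, 0, 0], [0, 0, 0], [0, 0, 0], [0, 0, 0], [0, 0, 0]], grip=[0.1, 0.1, 0.1, 0.72, 0.8, 0.9, 1, 1, 1, 1])

```text
time_s: 23.0
eef_pos: [0.5415, -0.2783, 0.1118]
eef_rot: [-0.002, -0.061, 0.998, 0.001]
wrist_force: [0.6, -0.1, 0.3]
opening: 0.997
grasp_force: 0.0
```

Request:
play_rows(xyz=[[0, 0, -30], [5, 15, -45], [18, 53, -48], [33, 96, -48], [48, 140, -48], [62, 180, -48], [71, 206, -48], [73, 212, -48], [73, 212, -48], [73, 212, -48]], rot=[[0, 0, 0], [0, 0, 0], [0, 0, 0], [0, 0, 0], [0, 0, 0], [0, 0, 0], [0, 0, 0], [0, 0, 0], [0, 0, 0], [0, 0, 0]], grip=[1, 1, 1, 1, 1, 1, 1, 1, 1, 1])

```text
time_s: 24.25
eef_pos: [0.4452, -0.0788, 0.1608]
eef_rot: [0.0, -0.061, 0.998, -0.0]
wrist_force: [0.1, 0.6, -0.1]
opening: 1.0
grasp_force: 0.0
```

```bash
python3 - <<'E'
from h import *
go((444.5,-77.5,39),(444.5,-77.5,160),(463,-288,160),(463,-288,45))
c=vision.camera("side");C,_=cloud(c)
for n,p,r in (("pot",(.5425,-.279),.042),("cup",(.4445,-.0775),.04)):
    q=C[(np.hypot(*(C[...,:2]-p).transpose(2,0,1))<r)&(C[...,2]>.02)&(C[...,2]<.09)]
    print(n,fitc(q),q[:,2].max())
E
```

```text
t 24.25 p [445.2 -78.8 160.8] yaw_y 97.0 tilt 0.07 op 1.0 gf 0.0 wf [ 0.1  0.6 -0.1]
(444.5, -77.5, 39) -> [  1.   1. 122.]
(444.5, -77.5, 160) -> [  -0.   -0. -121.]
(463, -288, 160) -> [   7. -211.    0.]
(463, -288, 45) -> [  0.   0. 115.]
pot (542.5, -278.5, 33.0) 0.05950596116062301
cup (444.5, -76.6, 28.2) 0.07721217159022592
```

Request:
play_rows(xyz=[[1, 1, 20], [1, 1, 58], [1, 1, 92], [1, 1, 114], [1, 1, 124], [1, 1, 124], [1, 1, 124], [1, 1, 124], [1, 1, 124], [1, 1, 124]], rot=[[0, 0, 0], [0, 0, 0], [0, 0, 0], [0, 0, 0], [0, 0, 0], [0, 0, 0], [0, 0, 0], [0, 0, 0], [0, 0, 0], [0, 0, 0]], grip=[1, 1, 1, 1, 1, 0.8, 0.6, 0.4, 0.2, 0.1])

```text
time_s: 25.55
eef_pos: [0.4443, -0.0775, 0.0375]
eef_rot: [0.001, -0.061, 0.998, -0.001]
wrist_force: [-1.5, -0.6, 6.6]
opening: 0.647
grasp_force: 63.8
```

Request:
play_rows(xyz=[[0, 0, 0], [0, 0, 0], [0, 0, -5], [0, 0, -20], [0, 0, -50], [0, 0, -82], [0, 0, -108], [0, 0, -120], [0, 0, -123], [0, 0, -123]], rot=[[0, 0, 0], [0, 0, 0], [0, 0, 0], [0, 0, 0], [0, 0, 0], [0, 0, 0], [0, 0, 0], [0, 0, 0], [0, 0, 0], [0, 0, 0]], grip=[0.1, 0.1, 0.1, 0.1, 0.1, 0.1, 0.1, 0.1, 0.1, 0.1])

```text
time_s: 26.8
eef_pos: [0.4429, -0.0767, 0.1587]
eef_rot: [-0.0, -0.061, 0.998, 0.0]
wrist_force: [-0.0, 0.5, -0.9]
opening: 0.648
grasp_force: 63.5
```

```bash
python3 - <<'E'
from h import *
go((463,-288,160),(463,-288,45))
c=vision.camera("side");cv2.imwrite("pics/s7.png",cv2.resize(c["color"][80:250,250:480,::-1],None,fx=2,fy=2))
E
```

```text
t 26.8 p [442.9 -76.7 158.7] yaw_y 97.0 tilt 0.06 op 0.648 gf 63.5 wf [-0.   0.5 -0.9]
(463, -288, 160) -> [   6. -212.   -1.]
(463, -288, 45) -> [ -0.  -0. 115.]
```

View pics/s7.png

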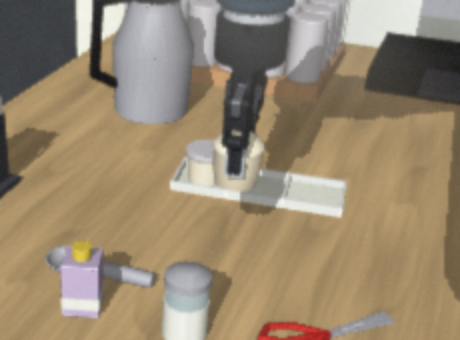

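The cupcake is held upright in the air (crop (238,160)), and the pot stands in its bay behind it (202,165). I'll carry the cupcake to the middle bay.

Request:
play_rows(xyz=[[0, -14, 0], [1, -46, 0], [2, -86, 0], [3, -126, 0], [4, -164, 0], [6, -196, 0], [6, -209, 0], [6, -212, 0], [6, -212, 15], [6, -212, 40]], rot=[[0, 0, 0], [0, 0, 0], [0, 0, 0], [0, 0, 0], [0, 0, 0], [0, 0, 0], [0, 0, 0], [0, 0, 0], [0, 0, 0], [0, 0, 0]], grip=[0.1, 0.1, 0.1, 0.1, 0.1, 0.1, 0.1, 0.1, 0.1, 0.1])

```text
time_s: 28.1
eef_pos: [0.4636, -0.2872, 0.1188]
eef_rot: [0.0, -0.062, 0.998, -0.0]
wrist_force: [-0.4, -0.3, -0.4]
opening: 0.647
grasp_force: 63.6
```

Request:
play_rows(xyz=[[0, 0, 20], [0, 0, 42], [0, 0, 58], [0, 0, 67], [0, 0, 72], [0, 0, 74], [0, 0, 74], [0, 0, 74], [0, 0, 74], [0, 0, 74]], rot=[[0, 0, 0], [0, 0, 0], [0, 0, 0], [0, 0, 0], [0, 0, 0], [0, 0, 0], [0, 0, 0], [0, 0, 0], [0, 0, 0], [0, 0, 0]], grip=[0.1, 0.1, 0.1, 0.1, 0.1, 0.1, 0.1, 0.1, 0.1, 0.1])

```text
time_s: 29.35
eef_pos: [0.4634, -0.2882, 0.0455]
eef_rot: [0.0, -0.061, 0.998, -0.0]
wrist_force: [0.1, 0.0, -0.1]
opening: 0.651
grasp_force: 63.6
```

```bash
python3 - <<'E'
from h import *
go((463,-288,41),(463,-288,160),(569.5,67.5,160),(569.5,67.5,45))
c=vision.camera("side");cv2.imwrite("pics/s8.png",cv2.resize(c["color"][80:250,280:480,::-1],None,fx=2,fy=2))
E
```

```text
t 29.35 p [ 463.4 -288.2   45.5] yaw_y 97.0 tilt 0.02 op 0.651 gf 63.6 wf [ 0.1  0.  -0.1]
(463, -288, 41) -> [0. 0. 4.]
(463, -288, 160) -> [  -0.   -0. -119.]
(569.5, 67.5, 160) -> [-149.  340.   -0.]
(569.5, 67.5, 45) -> [  0.   0. 115.]
```

View pics/s8.png

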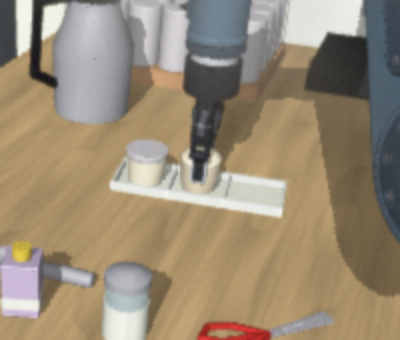

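The cupcake hangs in the middle bay, near its centre (crop (200,180)). I'll lower it, release, then go to the carton with a turn of 0.2 rad.

Request:
play_rows(xyz=[[0, 0, 2], [0, 0, 3], [0, 0, 4], [0, 0, 4], [0, 0, 4], [0, 0, 4], [0, 0, 4], [0, 0, 4], [0, 0, -15], [0, 0, -60]], rot=[[0, 0, 0], [0, 0, 0], [0, 0, 0], [0, 0, 0], [0, 0, 0], [0, 0, 0], [0, 0, 0], [0, 0, 0], [0, 0, 0], [0, 0, 0]], grip=[0.1, 0.1, 0.1, 0.67, 0.75, 0.85, 0.95, 1, 1, 1])

```text
time_s: 30.65
eef_pos: [0.462, -0.287, 0.105]
eef_rot: [-0.001, -0.061, 0.998, 0.002]
wrist_force: [0.7, -0.0, -0.3]
opening: 1.004
grasp_force: 0.0
```

Request:
play_rows(xyz=[[0, 0, -30], [-10, 23, -50], [-28, 64, -55], [-49, 112, -55], [-70, 160, -55], [-91, 208, -55], [-112, 256, -55], [-132, 302, -55], [-145, 332, -55], [-149, 340, -55]], rot=[[0, 0, 0], [0, 0, 0], [0, 0, -0.05], [0, 0, -0.1], [0, 0, -0.15], [0, 0, -0.2], [0, 0, -0.2], [0, 0, -0.2], [0, 0, -0.2], [0, 0, -0.2]], grip=[1, 1, 1, 1, 1, 1, 0.8, 0.8, 0.8, 0.8])

```text
time_s: 31.9
eef_pos: [0.5702, 0.0694, 0.1616]
eef_rot: [0.001, -0.162, 0.987, -0.0]
wrist_force: [-1.0, -1.0, 0.3]
opening: 0.796
grasp_force: 0.0
```

```bash
python3 - <<'E'
from h import *
go((569.5,67.5,42),(569.5,67.5,170),(383.5,-297,170),(383.5,-297,50))
c=vision.camera("side");C,_=cloud(c)
for n,p,r in (("pot",(.5425,-.279),.036),("cup",(.463,-.288),.036),("carton",(.5695,.0675),.04)):
    q=C[(np.hypot(*(C[...,:2]-p).transpose(2,0,1))<r)&(C[...,2]>.025)&(C[...,2]<.088)]
    print(n,fitc(q),q[:,2].max())
E
```

```text
t 31.9 p [570.2  69.4 161.6] yaw_y 108.6 tilt 0.09 op 0.796 gf 0.0 wf [-1.  -1.   0.3]
(569.5, 67.5, 42) -> [  1.  -2. 120.]
(569.5, 67.5, 170) -> [  -0.   -0. -128.]
(383.5, -297, 170) -> [ 293. -286.   -0.]
(383.5, -297, 50) -> [  0.   0. 120.]
pot (542.4, -278.3, 33.5) 0.05810836003667297
cup (463.7, -283.7, 28.8) 0.08170814387853303
carton (569.8, 68.6, 29.4) 0.08359890892670208
```

Request:
play_rows(xyz=[[1, -1, 20], [1, -1, 58], [1, -1, 92], [1, -1, 112], [1, -1, 120], [1, -1, 120], [1, -1, 120], [1, -1, 120], [1, -1, 120], [1, -1, 120]], rot=[[0, 0, 0], [0, 0, 0], [0, 0, 0], [0, 0, 0], [0, 0, 0], [0, 0, 0], [0, 0, 0], [0, 0, 0], [0, 0, 0], [0, 0, 0]], grip=[0.8, 0.8, 0.8, 0.8, 0.8, 0.65, 0.5, 0.35, 0.2, 0.1])

```text
time_s: 33.2
eef_pos: [0.5703, 0.0662, 0.0417]
eef_rot: [0.001, -0.161, 0.987, -0.0]
wrist_force: [-0.3, -0.6, 6.2]
opening: 0.485
grasp_force: 61.2
```

Request:
play_rows(xyz=[[0, 0, 0], [0, 0, 0], [0, 0, -5], [0, 0, -20], [0, 0, -50], [0, 0, -82], [0, 0, -110], [0, 0, -124], [0, 0, -128], [0, 0, -128]], rot=[[0, 0, 0], [0, 0, 0], [0, 0, 0], [0, 0, 0], [0, 0, 0], [0, 0, 0], [0, 0, 0], [0, 0, 0], [0, 0, 0], [0, 0, 0]], grip=[0.1, 0.1, 0.1, 0.1, 0.1, 0.1, 0.1, 0.1, 0.1, 0.1])

```text
time_s: 34.45
eef_pos: [0.5686, 0.0663, 0.1676]
eef_rot: [-0.001, -0.16, 0.987, 0.0]
wrist_force: [-0.0, -0.2, -2.6]
opening: 0.488
grasp_force: 60.7
```

```bash
python3 - <<'E'
from h import *
go((383.5,-297,170),(383.5,-297,50))
c=vision.camera("side");cv2.imwrite("pics/s9.png",cv2.resize(c["color"][80:280,220:470,::-1],None,fx=2,fy=2))
E
```

```text
t 34.45 p [568.6  66.3 167.6] yaw_y 108.5 tilt 0.07 op 0.488 gf 60.7 wf [-0.  -0.2 -2.6]
(383.5, -297, 170) -> [ 291. -286.   -2.]
(383.5, -297, 50) -> [ -0.  -0. 120.]
```

View pics/s9.png

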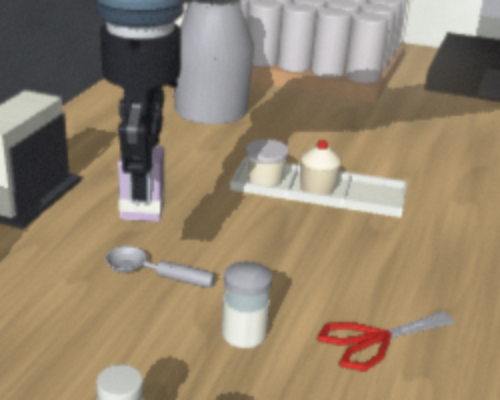

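The carton is held upright (crop (142,185)), and the pot and cupcake stand in their bays. I'll carry the carton to the near end bay.

Request:
play_rows(xyz=[[12, -12, -2], [42, -41, -2], [78, -77, -2], [114, -112, -2], [150, -147, -2], [186, -183, -2], [222, -218, -2], [256, -252, -2], [282, -277, -2], [291, -286, -2]], rot=[[0, 0, 0], [0, 0, 0.04], [0, 0, 0.08], [0, 0, 0.12], [0, 0, 0.16], [0, 0, 0.2], [0, 0, 0.2], [0, 0, 0.2], [0, 0, 0.2], [0, 0, 0.2]], grip=[0.1, 0.1, 0.1, 0.1, 0.1, 0.1, 0.1, 0.1, 0.1, 0.1])

```text
time_s: 35.75
eef_pos: [0.3818, -0.2988, 0.1699]
eef_rot: [-0.0, -0.059, 0.998, 0.0]
wrist_force: [-0.5, 0.9, -1.0]
opening: 0.478
grasp_force: 60.9
```

Request:
play_rows(xyz=[[0, 0, 0], [0, 0, 15], [0, 0, 45], [0, 0, 78], [0, 0, 102], [0, 0, 114], [0, 0, 119], [0, 0, 119], [0, 0, 119], [0, 0, 119]], rot=[[0, 0, 0], [0, 0, 0], [0, 0, 0], [0, 0, 0], [0, 0, 0], [0, 0, 0], [0, 0, 0], [0, 0, 0], [0, 0, 0], [0, 0, 0]], grip=[0.1, 0.1, 0.1, 0.1, 0.1, 0.1, 0.1, 0.1, 0.1, 0.1])

```text
time_s: 37.0
eef_pos: [0.384, -0.2976, 0.052]
eef_rot: [0.0, -0.061, 0.998, -0.001]
wrist_force: [-0.0, 0.2, -0.3]
opening: 0.489
grasp_force: 60.9
```

```bash
python3 - <<'E'
from h import *
go((383.5,-297,45.5))
c=vision.camera("side");cv2.imwrite("pics/s10.png",cv2.resize(c["color"][80:250,280:480,::-1],None,fx=2,fy=2))
E
```

```text
t 37.0 p [ 384.  -297.6   52. ] yaw_y 97.0 tilt 0.09 op 0.489 gf 60.9 wf [-0.   0.2 -0.3]
(383.5, -297, 45.5) -> [0. 1. 7.]
```

View pics/s10.png

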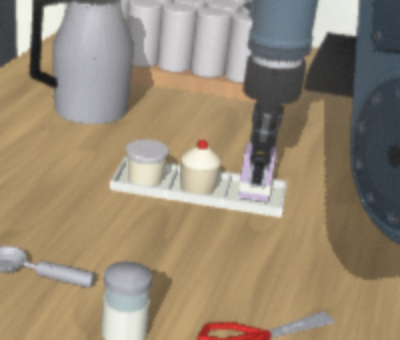

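The carton hangs within the near bay (crop (258,180)). I'll lower it slowly by 7 mm and release.

Request:
play_rows(xyz=[[0, 0, 2], [0, 0, 4], [0, 0, 5], [0, 0, 6], [0, 0, 6], [0, 0, 6], [0, 0, 6], [0, 0, 6], [0, 0, 6], [0, 0, 6]], rot=[[0, 0, 0], [0, 0, 0], [0, 0, 0], [0, 0, 0], [0, 0, 0], [0, 0, 0], [0, 0, 0], [0, 0, 0], [0, 0, 0], [0, 0, 0]], grip=[0.1, 0.1, 0.1, 0.1, 0.1, 0.52, 0.62, 0.75, 0.9, 1])

```text
time_s: 38.3
eef_pos: [0.3836, -0.2971, 0.0453]
eef_rot: [0.0, -0.061, 0.998, 0.0]
wrist_force: [-0.5, -0.1, 0.7]
opening: 0.999
grasp_force: 0.0
```

Request:
play_rows(xyz=[[0, 0, 0], [0, 0, 0], [0, 0, -15], [0, 0, -50], [0, 0, -90], [0, 30, -115], [0, 70, -120], [0, 120, -120], [0, 150, -120], [0, 150, -120]], rot=[[0, 0, 0], [0, 0, 0], [0, 0, 0], [0, 0, 0], [0, 0, 0], [0, 0, 0], [0, 0, 0], [0, 0, 0], [0, 0, 0], [0, 0, 0]], grip=[1, 1, 1, 1, 1, 1, 1, 1, 1, 1])

```text
time_s: 39.55
eef_pos: [0.3652, -0.1467, 0.1661]
eef_rot: [0.0, -0.062, 0.998, -0.0]
wrist_force: [0.2, 0.4, 0.3]
opening: 0.995
grasp_force: 0.0
```

```bash
python3 - <<'E'
from h import *
st()
for k in("side","top"):
  c=vision.camera(k);C,_=cloud(c)
  for n,p in (("pot",(.5425,-.279)),("cup",(.463,-.288)),("carton",(.3835,-.297)),("bottle",(.489,.266)),("muffin",(.4095,.256))):
    q=C[(np.hypot(*(C[...,:2]-p).transpose(2,0,1))<.037)&(C[...,2]>.025)&(C[...,2]<.1)]
    print(n,fitc(q) if len(q)>3 else 0,q[:,2].max() if len(q) else 0)
cv2.imwrite("pics/t9.png",c["color"][120:320,180:520,::-1])
E
```

```text
t 39.55 p [ 365.2 -146.7  166.1] yaw_y 97.2 tilt 0.06 op 0.995 gf 0.0 wf [0.2 0.4 0.3]
pot (540.6, -277.9, 32.2) 0.05855740422558181
cup (463.7, -283.5, 28.6) 0.08183749326675488
carton (384.5, -293.8, 28.8) 0.07376449582347933
bottle (490.6, 268.6, 22.9) 0.0866190391889165
muffin (410.1, 257.0, 29.7) 0.06514309265263968
pot (542.0, -278.6, 30.8) 0.05910790180786074
cup (464.5, -286.5, 28.5) 0.08034885676474401
carton (393.9, -304.9, 15.2) 0.07370038307605464
bottle (490.9, 266.0, 22.5) 0.08607555398381395
muffin (410.7, 254.9, 29.6) 0.06509541470678559
```

View pics/t9.png

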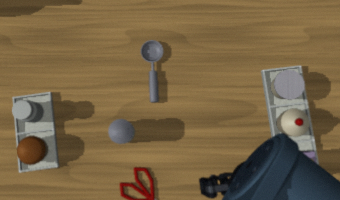

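The arm covers the carton's cap in the top view (crop (310,158)). I'll clear the arm and check once more.

Request:
play_rows(xyz=[[0, 25, -5], [0, 65, -10], [0, 110, -20], [0, 150, -20], [0, 190, -20], [0, 215, -20], [0, 220, -20], [0, 220, -20], [0, 220, -20], [0, 220, -20]], rot=[[0, 0, 0], [0, 0, 0], [0, 0, 0], [0, 0, 0], [0, 0, 0], [0, 0, 0], [0, 0, 0], [0, 0, 0], [0, 0, 0], [0, 0, 0]], grip=[1, 1, 1, 1, 1, 1, 1, 1, 1, 1])

```text
time_s: 40.9
eef_pos: [0.3388, 0.0693, 0.1853]
eef_rot: [-0.0, -0.06, 0.998, -0.0]
wrist_force: [-0.2, 0.1, 0.3]
opening: 1.001
grasp_force: 0.0
```

```bash
python3 - <<'E'
from h import *
st()
c=vision.camera("top");C,_=cloud(c)
q=C[(np.hypot(*(C[...,:2]-(.3835,-.297)).transpose(2,0,1))<.037)&(C[...,2]>.025)&(C[...,2]<.1)]
print(fitc(q),q[:,2].max(), "cap",fitc(q[q[:,2]>.079]))
b=dict(np.load("top0.npz"));print("tray",tray(b,(435,180,508,310)),tray(b,(185,205,245,300)))
E
```

```text
t 40.9 p [338.8  69.3 185.3] yaw_y 96.9 tilt 0.01 op 1.001 gf 0.0 wf [-0.2  0.1  0.3]
(383.4, -296.2, 30.1) 0.08903369313505316 cap (383.8, -296.5, 11.6)
tray [ 463.1 -290.1  244.9   87.8    6.4] [448.7 259.2 165.   84.9   7.5]
```

The carton is upright: its cap (383.8, -296.5) sits over its body (383.4, -296.2), with the top near 86 mm. All five items are within a few millimetres of their bay centres.

```bash
python3 -c "
from bench import ctrl
print(ctrl.hand_in())"
```

```text
the job is handed in; nothing more can be done
None
```

The job is handed in at about 41 s, with all five items upright in their assigned bays, each measured within about 8 mm of its bay centre and released; the hand-in returned no verdict.

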